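# Screw the filler cap back on the bench cooling unit

## Robot

A 6-joint arm with a two-finger parallel gripper is mounted at the origin on a cart in front of the work surface, level with it; the furniture and walls round the work are solid. World frame = base frame: x ahead of the robot, y to its left, z up, the work surface at z = 0. Lengths are in mm, angles in rad, forces in N, time in s.
With the tool pointing down it reaches from about 275 to 1000 mm from the base axis. Payload 8.4 kg.
Tool frame: the origin (TCP) lies at the very end of the fingers, on their centre line; the grasp point (between the pads) lies 19 mm behind it; z points along the fingers, y is the line along which they close (so a half turn about z gives the same grasp; the last joint's range is limited). The gripper opens to 85 mm and grips with 20 to 120 N. Pads are 22 mm wide; open, the fingers measure 114 mm over their backs; the gripper's body (76 mm by 85 mm) begins 54 mm behind the grasp point. The pads swing forward as they close: fully open they stand 13 mm farther back than shut.
Start: joints at [-1.251, 0.353, 1.633, -0, 1.155, -0.002], TCP at [197.67, -592.92, 231.281] pointing down, gripper open.
Joint ranges: [-2.63, 2.63], [-0.92, 2.1], [0.06, 2.66], [-1.3, 4.44], [0, 2.69], [-3.02, 3.02]. Speed limits (rad/s): [2.22, 2.22, 2.79, 3.14, 3.14, 3.14].

## Interface

Orientations are given as [roll, pitch, yaw] about the fixed x, y, z axes, in that order (R = Rz(yaw) Ry(pitch) Rx(roll)).
In Python, from rig import sensors, grab_frame, camera_params, order gives the robot as it stands. The module is installed in compiled form; this text tells all that it offers.
- The arm moves only by the tool move_arm, never from a script. Its argument "motion" is a list of rows, each a list of 7 numbers: the turn, a rotation vector about the tool's x, y, z in rad, then the shift along the tool's x, y, z in m, then the finger opening in m, from 0 to 0.0854. A call has 1 to 8 rows; each row is the pose to reach, as a shift and turn from the pose commanded when the call began, along the tool's axes at that moment; what a row does not reach only later rows make up. A row lasts 1/8 s, in which the tool goes at most 62.5 mm and 10.7 degrees, less where a joint would pass 70% of its speed; a pose out of reach is approached as far as the arm can. A call with a gripper value outside its range is refused whole. The fingers move at their own pace and stop on an object; "grip_force" is the grip in N (left out, the last holds). Time passes only in rows, so rows that repeat a pose let the fingers close. It gives the time, the measured TCP pose, the force, the opening and the grip force at its end, in the units of the state.
- sensors.sense(): the state, without advancing time (a new reading comes with each control period).
- grab_frame(name): name is "scene" or "top"; returns (picture, depth): 420x560x3 uint8, red, green, blue; 420x560 float32, mm along the optical axis (not along the pixel's ray), 0 where there is no reading.
- camera_params(name): a dict with "camera_matrix" (3x3 intrinsics, pixels), "world_from_camera" (4x4, takes a point from camera to world coordinates). Camera axes: x right, y down, z forward; pixel columns grow to the right and rows downward; lengths in mm; the calibration is good to about 2 mm. A picture is of the moment at which its call begins. camera_params takes no time and is no camera call.
- order.sign_off(): hands the job in; it is judged then, once.
The state is a dict: "clock": time; "qpos": joint angles; "qvel": joint speeds; "joint_efforts": joint torques, N m; "eef_pos": TCP position; "tcp_rot": TCP orientation; "contact_force": force on the tool from outside, world axes, zero at the start; "wrist_torque": the same for the moment, N m; "opening": opening from 0.0 (shut) to 1.0 (fully open); "grasp_force": force on a finger pad.
Only numpy, scipy, OpenCV 4.12 (cv2) and the standard library are available. Lean on these libraries where they do the work, as an engineer would, in place of code of your own. Each camera call takes 0.05 s, during which the arm holds its last target. There are 200 camera calls.

## Task

The bench cooling unit has been topped up: pick its filler cap off the desk and set it level on the filler neck. Turn it lightly backward (anticlockwise seen from above) until it drops into the thread starts, then screw it forward until it stops fully home, without cross-threading or forcing it. Leave the cap tight and level, let go, and do not disturb the other things on the desk.

Things in the scene. Friction and masses are not known exactly. Their poses are not given: they have to be found in the camera images.
- filler_cap: the filler cap: black plastic screw cap, round ribbed skirt 61 mm across and 24.5 mm high, with a straight grip bar across its top; lies upright on the desk. Origin: centre of the skirt's lower edge; z up, x along the grip bar. 0.14 kg (hidden scale 0.8 to 1.3). Hollow below, bore 51.6 mm, so it goes over the neck.
- cap_bar (a point): middle of the cap's grip bar, on the cap's axis 34 mm above its lower edge; axes as the cap. The bar is 52 mm long (along x), 14 mm thick (y), and stands from 24.5 to 43 mm above the lower edge.
- cap_lugs (a point): centre of the cap's four equal inner lugs, on its axis 2.5 mm above its lower edge. The lugs are 90 deg apart (at the cap's +x, +y, -x, -y) and reach in to a 44.4 mm circle; each is 5.8 mm (14 deg) wide and 3 mm high (1 to 4 mm above the lower edge).
- cap_seal (a point): centre of the sprung sealing plate inside the cap, 12.5 mm above the cap's lower edge at rest (this point does not follow the spring). The plate can be pushed up 4.5 mm: 1 N to start, then 2 N per mm. It lands on the rim of the neck once the cap has dropped.
- neck_rim (a point): centre of the rim of the filler neck, 107 mm above the desk, 22 mm above the unit's lid; z up. White round collar, 42 mm outside, rim chamfered. A cap set on it anyhow rests on the thread ridges, lower edge 5.5 to 10 mm below the rim. Dropped into the starts, it rests on its seal, lower edge 12 to 13 mm below the rim; screwed fully home 16 mm below the rim, where friction holds it.
- neck_threads (a point): on the neck's axis 12 mm below the rim, amid four equal right-hand ridges (49 mm across, 3 mm high, 60 deg each). Seen from above each runs clockwise down from a blunt start (its top 4.5 mm below the rim) to a low end (9 mm), closed by a stop rib 5 to 19 mm below the rim; then a 24 deg gap to the next start. The angle of the starts round the neck changes each run and no pose tells it.
- neck_stop (a point): on the neck's axis 19 mm below the rim. Clockwise while still up on the ridges, the cap butts on the stop ribs; anticlockwise (at most 1.45 rad) it climbs 4.5 mm and drops off the starts. From there clockwise draws it down under the ridges, below 0.3 N m, seal force up to 8 N, to a hard stop after 1.0 to 1.3 rad; the last 0.2 rad is level. 0.4 N m there is tight, over 0.8 is forcing.
- cooling_unit: the bench cooling unit: grey and white box 150 (x) by 240 (y) by 85 mm high, fast on the desk, with a guarded fan on the left half of its lid and the filler neck on the right half (62 mm right of the middle, 12 mm toward the front). Origin: centre of its underside, front (window and switch) at its -x, z up.
- gear_motor: bystander: silver DC motor standing upright, 37 x 63 x 71 mm, origin at the centre of its underside. It and the cap change places from run to run.
- stepper_motor: bystander: black stepper motor with its shaft up, 47 x 42 x 61 mm, behind the unit on its right; origin at the centre of its underside.
- dev_board: bystander: black circuit board, 53 x 72 x 19 mm, behind the unit on its left; origin at the centre of its underside.
Not all that is in view belongs to the job. Of the things like the filler_cap, leave any that is orange or red; of the rest the smaller one is meant.

How it is judged:
By the outcome, as a careful person would: the job done as asked, in the order asked, and still so for the second after the job is handed in, with the robot touching nothing.
It also fails if it takes over 67 s, if anything falls off the work surface, if the arm or the gripper's body presses on something with over 40 N, if the wrist force passes 120 N, or if a joint passes its speed limit or range.

## Working session

There is one attempt and no reset: what is moved stays moved. The work goes in short steps, Python scripts to look and compute and a tool call to move; the robot and the scene stay as the last step left them, time stands still between calls to the robot, and variables do not carry over. Pictures are saved under pics/ and viewed, at most 10 in all, crops included, and the job is handed in when it is done.

Besides the shell and the picture viewer there is one more tool, called as name([rows], argument=value, ...), one row to a line, values as JSON. move_arm: Moves the arm, as the interface text tells. Its arguments: {"type":"object","properties":{"motion":{"type":"array","items":{"type":"array","items":{"type":"number"}}},"grip_force":{"type":"number"}},"required":["motion"]}

```bash
mkdir -p pics; python3 - <<'E'
from rig import *
import cv2,numpy as np
for n in("scene","top"):
    p,d=grab_frame(n);c=camera_params(n);np.savez(n+"0.npz",p=p,d=d,K=c["camera_matrix"],T=c["world_from_camera"])
    cv2.imwrite(f"pics/{n}0.png",p[:,:,::-1]);print(n,np.round(c["camera_matrix"],1).tolist(),np.round(c["world_from_camera"],3).tolist())
print(sensors.sense())
E
```

```text
scene [[485.8, 0.0, 275.6], [0.0, 485.8, 209.5], [0.0, 0.0, 1.0]] [[-0.297, -0.397, 0.868, -587.245], [-0.955, 0.124, -0.27, 337.647], [-0.0, -0.91, -0.416, 673.777], [0.0, 0.0, 0.0, 1.0]]
top [[541.5, 0.0, 277.5], [0.0, 541.5, 219.8], [0.0, 0.0, 1.0]] [[-0.0, -0.978, 0.207, 308.974], [-1.0, -0.0, -0.002, -41.401], [0.002, -0.207, -0.978, 1361.492], [0.0, 0.0, 0.0, 1.0]]
{'clock': 0.1, 'qpos': array([-1.25141494e+00,  3.53568125e-01,  1.63406114e+00, -5.24354099e-07,
        1.15522617e+00, -2.42329320e-03]), 'qvel': array([ 0.00127613, -0.00052568, -0.00081894, -0.0005222 ,  0.00266785,
       -0.00166636]), 'joint_efforts': array([-7.32512308e-04, -6.06362128e+01, -3.42820466e+01, -7.78689719e-05,
        3.95000505e-03, -3.38120128e-05]), 'eef_pos': array([ 197.52341323, -592.50653744,  230.64289882]), 'tcp_rot': array([-3.14032987e+00, -2.58064066e-06,  3.21804895e-01]), 'contact_force': array([ 0.00137276,  0.27743547, -0.71783789]), 'wrist_torque': array([ 0.02473337, -0.04688919, -0.02352661]), 'grasp_force': 0.0, 'opening': 1.002212397033786}
```

View pics/scene0.png

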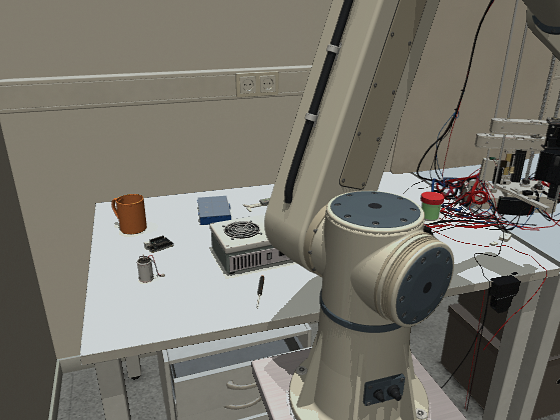

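View pics/top0.png

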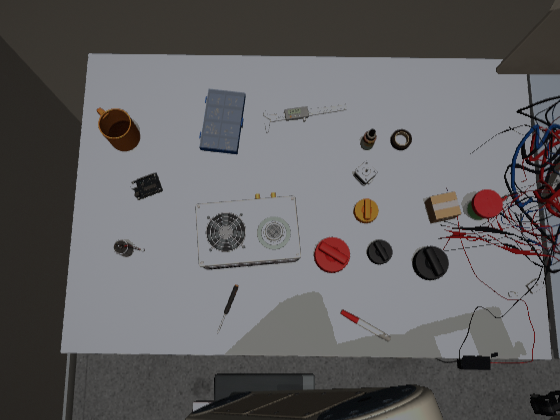

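The top view shows the unit at (248,232), with the fan at (226,231) and the neck at (274,233). Four things could be taken for the cap:
- small black cap at (379,252)
- large black cap at (431,263)
- red cap at (332,254)
- orange cap at (366,210)

Leaving out orange and red, the smaller black one at (379,252) is the one meant. I'll check it in a close crop and measure it. The arm blocks the scene camera's view of it.

```bash
cat > h.py <<'E'
import numpy as np,cv2
def load(n):
    z=np.load(n);return z["p"],z["d"],z["K"],z["T"]
def ray(K,T,uv):
    v=T[:3,:3]@np.linalg.solve(K,[uv[0],uv[1],1.]);return T[:3,3],v
def onplane(K,T,uv,z):
    o,v=ray(K,T,uv);return o+v*(z-o[2])/v[2]
def pts(d,K,T,x0,x1,y0,y1):
    v,u=np.mgrid[y0:y1,x0:x1];dd=d[y0:y1,x0:x1]
    c=np.stack([(u-K[0,2])/K[0,0]*dd,(v-K[1,2])/K[1,1]*dd,dd],-1)
    return c@T[:3,:3].T+T[:3,3]
E
python3 - <<'E'
from h import *
p,d,K,T=load("top0.npz")
c=p[185:295,200:460];cv2.imwrite("pics/crop1.png",cv2.resize(c,None,fx=3,fy=3,interpolation=cv2.INTER_CUBIC)[:,:,::-1])
g=p.max(2)
for nm,(x0,x1,y0,y1) in dict(small=(362,398,234,270),big=(408,455,240,288)).items():
    m=(g[y0:y1,x0:x1]<110).astype(np.uint8);n,l,s,ce=cv2.connectedComponentsWithStats(m);i=1+np.argmax(s[1:,4])
    P=pts(d,K,T,x0,x1,y0,y1);print(nm,s[i],ce[i]+[x0,y0],onplane(K,T,ce[i]+[x0,y0],24.5));Z=P[:,:,2]
    if nm=="small":
        print(np.round(Z[::2,::2]).astype(int))
    b=(Z>34)&(l==i);Q=P[b];print("bar",len(Q),Q.mean(0),Q[:,2].max())
    if len(Q)>3:
        w,V=np.linalg.eigh(np.cov(Q[:,:2].T));print("dir",np.degrees(np.arctan2(V[1,1],V[0,1])),np.sqrt(w*12))
P=pts(d,K,T,250,300,208,258);print(np.round(P[::3,::3,2]).astype(int))
print(P[20:30,20:30].reshape(-1,3).mean(0))
E
```

```text
small [  4   5  27  26 522] [379.0862069  251.44827586] [ 510.742739   -297.70240911   24.5       ]
[[  -4   -4   -5    4   -2   -1   -3    5    0    0   -1    0    1    0
    -3   -2   -1   -1]
 [   4   -1    0    3   -1   -3   -2    4    1   -4    2    4   -3    0
    -4    5   -4   -1]
 [   2   -1    4    1   -1    1    0    2    3   -6    7    5   -5    1
     0    0    2    1]
 [   3    1    5   -1    0    5    2   23   45   31   21   24   -6    1
     5    0    6    6]
 [  -1    3    3   -2    0   23   42   42   44   21   29   29   26    0
     1    2    4    2]
 [   3    0   -2    1   23   26   41   49   40   46   23   26   23   26
     0   -1    7   -4]
 [   4    1    2    2   28   24   28   43   43   43   41   22   24   23
    27    3    0    2]
 [  -1    5    1   25   26   22   19   33   41   44   43   29   28   22
    21   -4 1361   -2]
 [  -1    2    3   22   22   25   27   24   37   41   45   43   21   25
    22    1    2    1]
 [   0    1    3   28   23   22   22   25   29   38   44   43   24   18
    23    5    4    3]
 [   0   -1    1   15   21   27   24   26   29   3
[... 1928 characters left out ...]
   86   85
    83   87   79]
 [  77   88   88   87   93   92  100  109  106  109  105   88   86   86
    84   84   84]
 [  87   86   87   80   88   96   89   96   98   89   89   92   89   87
    89   91   82]
 [  87   84   84   86   89   87   88   90   87   88   87   83   86   80
    90   85   82]
 [  85   93   88   81   89   81   86   93   89   91   88   84   88   87
    84   89   83]
 [  89   85   86   85   85   87   83   85   85   83   81   82   85   86
    83   88   88]
 [  85   84   85   85   85   84   87   86   87   85   89   85   82   90
    82   89   86]
 [  86   86   82   84   87   85   86   82   83   80   88   83   84   82
    86   80   82]]
[544.2783918  -37.10183884 101.78961552]
```

View pics/crop1.png

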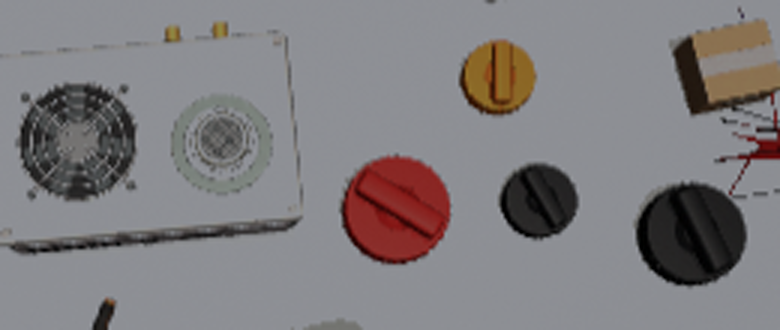

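The crop shows the cap I want at crop (539,200), clearly the smaller black one. The neck is at crop (222,140). I'll refine both measurements now and see where they fall in the scene view.

```bash
cat >> h.py <<'E'
def proj(K,T,X):
    c=T[:3,:3].T@(np.asarray(X)-T[:3,3]);q=K@c;return q[:2]/q[2]
def capm(p,d,K,T,box):
    x0,x1,y0,y1=box;g=p.max(2);P=pts(d,K,T,x0,x1,y0,y1);Z=P[:,:,2]
    n,l,s,ce=cv2.connectedComponentsWithStats((g[y0:y1,x0:x1]<110).astype(np.uint8));m=l==1+np.argmax(s[1:,4])
    b=m&(Z>36)&(Z<52);k=m&(Z>18)&(Z<31)
    v,u=np.where(b);w,V=0,0
    Q=np.array([onplane(K,T,(a+x0,c+y0),43) for a,c in zip(u,v)])
    w,V=np.linalg.eigh(np.cov(Q[:,:2].T))
    print("bar z",np.median(Z[b]),"skirt z",np.median(Z[k]),"bar c",Q.mean(0),"mid",(Q[:,:2]@V).max(0)-(Q[:,:2]@V).min(0),"dir",np.degrees(np.arctan2(V[1,1],V[0,1])),np.sqrt(12*w))
    # skirt top outline: pixels with Z>18
    t=m&(Z>17)&(Z<60);cn=max(cv2.findContours(t.astype(np.uint8),0,1)[0],key=len);e=cv2.fitEllipse(cv2.convexHull(cn))
    print("ellipse c",onplane(K,T,np.array(e[0])+[x0,y0],24.5),e)
E
python3 - <<'E'
from h import *
p,d,K,T=load("top0.npz")
capm(p,d,K,T,(362,398,234,270))
x0,x1,y0,y1=250,300,208,258
P=pts(d,K,T,x0,x1,y0,y1);Z=P[:,:,2];S=cv2.medianBlur(Z.astype(np.float32),3)
m=(S>96)&(S<120);v,u=np.where(m);print("neck",len(u),onplane(K,T,(u.mean()+x0,v.mean()+y0),105),P[m].mean(0),np.percentile(Z[m],[50,90]))
c=p[y0:y1,x0:x1].astype(int);gr=(c[:,:,1]-c[:,:,0]>4)
hsv=cv2.cvtColor(p[y0:y1,x0:x1],cv2.COLOR_RGB2HSV);gm=((hsv[:,:,1]>18)).astype(np.uint8)
cn=max(cv2.findContours(gm,0,1)[0],key=len);e=cv2.fitEllipse(cv2.convexHull(cn));print("ring",e,onplane(K,T,np.array(e[0])+[x0,y0],85))
# unit lid corners
Pu=pts(d,K,T,185,310,185,275);lm=((Pu[:,:,2]>78)&(Pu[:,:,2]<115)).astype(np.uint8);lm=cv2.morphologyEx(lm,cv2.MORPH_OPEN,np.ones((3,3)))
cn=max(cv2.findContours(lm,0,1)[0],key=len).reshape(-1,2)+[185,185]
W=np.array([onplane(K,T,q,85)[:2] for q in cn],np.float32);r=cv2.minAreaRect(W);print("lid",r)
_,_,K2,T2=load("scene0.npz")
print(proj(K2,T2,[508,-295,40]),proj(K2,T2,[544,-37,105]))
E
```

```text
bar z 42.959424109449856 skirt z 24.501207437722996 bar c [ 511.71436064 -299.34471227   43.        ] mid [15.46417003 52.15535263] dir -151.5863336899596 [15.21327239 52.81192948]
ellipse c [ 511.70368311 -299.25996932   24.5       ] ((17.695491790771484, 17.066831588745117), (23.77523422241211, 24.540302276611328), 115.00181579589844)
neck 306 [546.28732051 -34.36490594 105.        ] [546.77080676 -34.35104858 102.54504039] [102.59127936 107.76702054]Traceback (most recent call last):
  File "<stdin>", line 9, in <module>
cv2.error: OpenCV(4.12.0) /io/opencv/modules/imgproc/src/shapedescr.cpp:361: error: (-201:Incorrect size of input array) There should be at least 5 points to fit the ellipse in function 'fitEllipseNoDirect'
```

```bash
python3 - <<'E'
from h import *
p,d,K,T=load("top0.npz")
Pu=pts(d,K,T,185,310,185,275);lm=((Pu[:,:,2]>70)&(Pu[:,:,2]<120)).astype(np.uint8);lm=cv2.medianBlur(lm,5)
cn=max(cv2.findContours(lm,0,1)[0],key=len).reshape(-1,2)+[185,185]
W=np.array([onplane(K,T,q,85)[:2] for q in cn],np.float32);r=cv2.minAreaRect(W);print("lid",r)
c=np.array(r[0]);a=np.radians(r[2])
for k in range(4):
    b=a+k*np.pi/2;R=np.array([[np.cos(b),-np.sin(b)],[np.sin(b),np.cos(b)]]);print(np.degrees(b),c+R@[-12,-62])
x0,y0=250,208;c=p[208:258,250:300];cv2.imwrite("pics/neck.png",cv2.resize(c,None,fx=10,fy=10,interpolation=cv2.INTER_CUBIC)[:,:,::-1])
print(c[25,::2].tolist())
_,_,K2,T2=load("scene0.npz")
print(proj(K2,T2,[512,-299,40]),proj(K2,T2,[546,-34,105]))
E
```

```text
lid ((552.7838134765625, 28.2049560546875), (154.7910614013672, 243.09930419921875), 5.0659050941467285)
5.0659050941467285 [546.30538528 -34.61247758]
95.06590509414673 [615.60124711  21.72652786]
185.06590509414673 [559.26224167  91.02238969]
275.06590509414673 [489.96637984  34.68338425]
[[142, 144, 149], [142, 143, 149], [142, 144, 149], [141, 143, 148], [118, 125, 119], [119, 126, 120], [141, 143, 148], [141, 143, 148], [138, 140, 144], [100, 99, 98], [71, 71, 69], [109, 107, 105], [67, 66, 66], [99, 100, 99], [81, 81, 80], [116, 116, 116], [112, 113, 114], [132, 134, 139], [122, 127, 125], [123, 130, 124], [127, 131, 131], [142, 144, 148], [142, 144, 149], [142, 144, 149], [119, 115, 111]]
[373.89676149 231.01868855] [282.26693326 217.50045876]
```

View pics/neck.png

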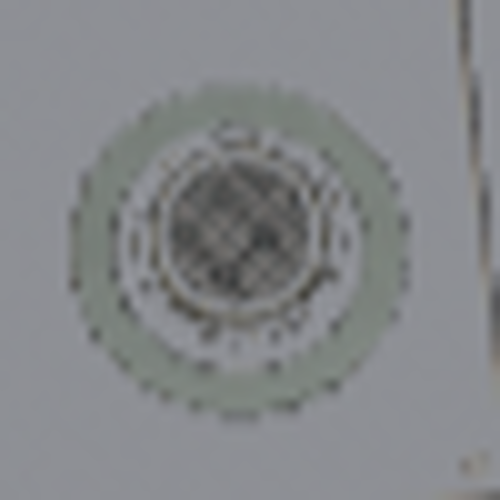

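The neck crop shows the opening centred at crop (240,231), inside the green ring centred at (241,249). The measurements so far:

| Item | Position | Check |
|---|---|---|
| Cap | (511.7, -299.3), bar at 28.4° | bar top z 43.0, skirt top z 24.5, bar 52x15, all matching the text |
| Neck | (546.3, -34.5) | depth and lid outline agree within 1 mm |

The robot's column permanently hides the cap from the scene camera, at about (374,231). The depth image therefore serves as the height check for the cap. I'll move above it now.

move_arm([
  [0,0,-0.02,0.045,-0.02,0,0.05],
  [0,0,-0.04,0.1,-0.046,0,0.05],
  [0,0,-0.08,0.157,-0.072,0.02,0.05],
  [0,0,-0.12,0.214,-0.098,0.045,0.05],
  [0,0,-0.15,0.271,-0.124,0.07,0.05],
  [0,0,-0.174,0.328,-0.15,0.095,0.05],
  [0,0,-0.174,0.375,-0.172,0.115,0.05],
  [0,0,-0.174,0.3908,-0.1788,0.12,0.05],
], grip_force=30)

```text
clock: 1.1
eef_pos: [512.9, -297.0, 109.5]
tcp_rot: [-3.139, 0.001, 0.498]
contact_force: [0.2, -0.2, -0.1]
opening: 0.582
grasp_force: 0.0
```

```bash
cat >> h.py <<'E'
def delta(s,xyz,yaw):
    R=cv2.Rodrigues(np.array([0,0,1.]))[0]
    from scipy.spatial.transform import Rotation as Ro
    R=Ro.from_euler('xyz',s['tcp_rot']);G=Ro.from_euler('xyz',[np.pi,0,yaw])
    print("t",round(s['clock'],2),"pos",np.round(s['eef_pos'],2),"rot",np.round(s['tcp_rot'],4),"F",np.round(s['contact_force'],2),"M",np.round(s['wrist_torque'],3),"open",round(s['opening']*85.4,1),"gf",round(s['grasp_force'],1),"q6",round(s['qpos'][5],2))
    print("turn",np.round((R.inv()*G).as_rotvec(),4),"shift",np.round(R.inv().apply(np.array(xyz)-s['eef_pos']),2))
E
python3 - <<'E'
from h import *
from rig import *
delta(sensors.sense(),[511.7,-299.3,27],.4957)
p,d,K,T=load("top0.npz")
print(onplane(K,T,(273.55,230.6),107),onplane(K,T,(273.6,232.4),85))
p,d=grab_frame("scene");cv2.imwrite("pics/s1.png",p[:,:,::-1]);np.savez("scene1.npz",p=p,d=d,K=camera_params("scene")["camera_matrix"],T=camera_params("scene")["world_from_camera"])
E
```

```text
t 1.1 pos [ 512.86 -296.96  109.54] rot [-3.1395e+00  9.0000e-04  4.9790e-01] F [ 0.15 -0.21 -0.09] M [-0.021 -0.033  0.005] open 49.7 gf 0.0 q6 0.55
turn [-0.0021  0.0009  0.0022] shift [-2.07  1.68 82.54]
[547.84930381 -34.87626424 107.        ] [547.64636203 -34.88812236  85.        ]
```

View pics/s1.png

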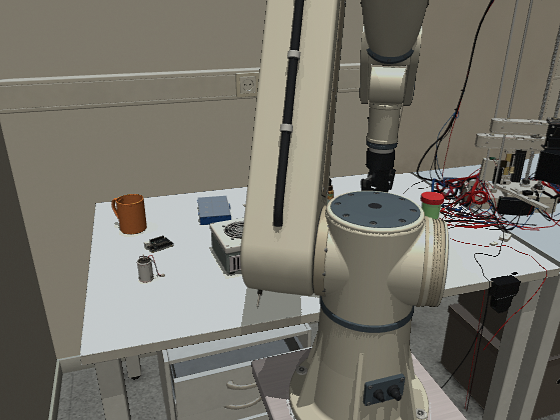

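The scene view shows the gripper at (378,180) above the cap. The column and upper arm hide both the cap and the neck. Next I'll descend partway.

move_arm([
  [-0.002,0.001,0.002,-0.002,0.0017,0.01,0.04],
  [-0.002,0.001,0.002,-0.002,0.0017,0.03,0.04],
  [-0.002,0.001,0.002,-0.002,0.0017,0.045,0.04],
  [-0.002,0.001,0.002,-0.002,0.0017,0.05,0.04],
  [-0.002,0.001,0.002,-0.002,0.0017,0.05,0.04],
])

```text
clock: 1.78
eef_pos: [510.5, -302.5, 61.1]
tcp_rot: [3.14, -0.001, 0.493]
contact_force: [-0.4, 0.1, -0.0]
opening: 0.468
grasp_force: 0.0
```

```bash
python3 - <<'E'
from h import *
from rig import *
delta(sensors.sense(),[511.7,-299.3,27],.4957)
E
```

```text
t 1.77 pos [ 510.51 -302.55   61.14] rot [ 3.1399e+00 -7.0000e-04  4.9320e-01] F [-0.39  0.06 -0.04] M [-0.032  0.02  -0.023] open 39.9 gf 0.0 q6 0.54
turn [ 0.0017 -0.0007 -0.0025] shift [ 2.56 -2.35 34.13]
```

move_arm([
  [0.002,-0.001,-0.002,0.0025,-0.0023,0.01,0.035],
  [0.002,-0.001,-0.002,0.0025,-0.0023,0.02,0.035],
  [0.002,-0.001,-0.002,0.0025,-0.0023,0.028,0.035],
  [0.002,-0.001,-0.002,0.0025,-0.0023,0.0315,0.035],
  [0.002,-0.001,-0.002,0.0025,-0.0023,0.0335,0.035],
  [0.002,-0.001,-0.002,0.0025,-0.0023,0.0335,0.035],
])

```text
clock: 2.52
eef_pos: [512.1, -299.0, 27.8]
tcp_rot: [3.142, -0.0, 0.496]
contact_force: [-0.5, 0.5, 0.2]
opening: 0.41
grasp_force: 0.0
```

```bash
python3 - <<'E'
from h import *
from rig import *
delta(sensors.sense(),[511.7,-299.3,27],.4957)
E
```

```text
t 2.52 pos [ 512.11 -299.04   27.78] rot [ 3.1416 -0.      0.4957] F [-0.48  0.47  0.17] M [-0.019  0.032  0.041] open 35.0 gf 0.0 q6 0.54
turn [ 0. -0.  0.] shift [-0.49  0.03  0.78]
```

Aligned. Closing on the bar.

move_arm([
  [0,0,0,0,0,0,0.025],
  [0,0,0,0,0,0,0.018],
  [0,0,0,0,0,0,0.01],
  [0,0,0,0,0,0,0.01],
  [0,0,0,0,0,0,0.01],
], grip_force=30)

```text
clock: 3.15
eef_pos: [512.3, -299.1, 28.1]
tcp_rot: [3.141, -0.0, 0.496]
contact_force: [-0.4, -0.4, 6.3]
opening: 0.151
grasp_force: 30.3
```

```bash
python3 - <<'E'
from h import *
from rig import *
delta(sensors.sense(),[547,-34.7,190],.4957)
E
```

```text
t 3.15 pos [ 512.31 -299.13   28.11] rot [ 3.1411e+00 -3.0000e-04  4.9580e-01] F [-0.39 -0.38  6.34] M [0.01  0.069 0.007] open 12.9 gf 30.3 q6 0.54
turn [ 0.0005 -0.0003  0.0001] shift [ 156.35 -216.01 -161.95]
```

move_arm([
  [0,0,0,0,0,-0.02,0.01],
  [0,0,0,0,0,-0.06,0.01],
  [0,0,0,0,0,-0.11,0.01],
  [0,0,0,0.02,-0.0276,-0.15,0.01],
  [0,0,0,0.05,-0.069,-0.162,0.01],
  [0,0,0,0.08,-0.1105,-0.162,0.01],
  [0,0,0,0.11,-0.152,-0.162,0.01],
  [0,0,0,0.135,-0.1865,-0.162,0.01],
])

```text
clock: 4.15
eef_pos: [541.9, -68.8, 190.8]
tcp_rot: [3.141, -0.001, 0.496]
contact_force: [0.3, 0.0, -0.5]
opening: 0.152
grasp_force: 29.5
```

move_arm([
  [0,0,0,0.014,-0.0195,0,0.01],
  [0,0,0,0.02,-0.027,0,0.01],
  [0,0,0,0.0213,-0.0295,0,0.01],
  [0,0,0,0.0213,-0.0295,0,0.01],
  [0,0,0,0.0213,-0.0295,0,0.01],
  [0,0,0,0.0213,-0.0295,0,0.01],
])

```text
clock: 4.9
eef_pos: [546.8, -35.2, 189.7]
tcp_rot: [-3.142, 0.0, 0.495]
contact_force: [-1.2, -0.0, -1.0]
opening: 0.153
grasp_force: 29.6
```

```bash
python3 - <<'E'
from h import *
from rig import *
s=sensors.sense()
delta(s,[547,-34.7,145],.4957)
p,d=grab_frame("top");cv2.imwrite("pics/t2.png",cv2.resize(p[160:300,190:370],None,fx=4,fy=4)[:,:,::-1])
p,d=grab_frame("scene");cv2.imwrite("pics/s2.png",cv2.resize(p[120:300,200:440],None,fx=3,fy=3)[:,:,::-1])
E
```

```text
t 4.9 pos [546.75 -35.24 189.74] rot [-3.1416e+00  1.0000e-04  4.9490e-01] F [-1.19 -0.03 -0.98] M [-0.001 -0.05  -0.019] open 13.1 gf 29.6 q6 1.01
turn [-0.      0.0001 -0.0008] shift [ 0.48 -0.36 44.74]
```

View pics/t2.png

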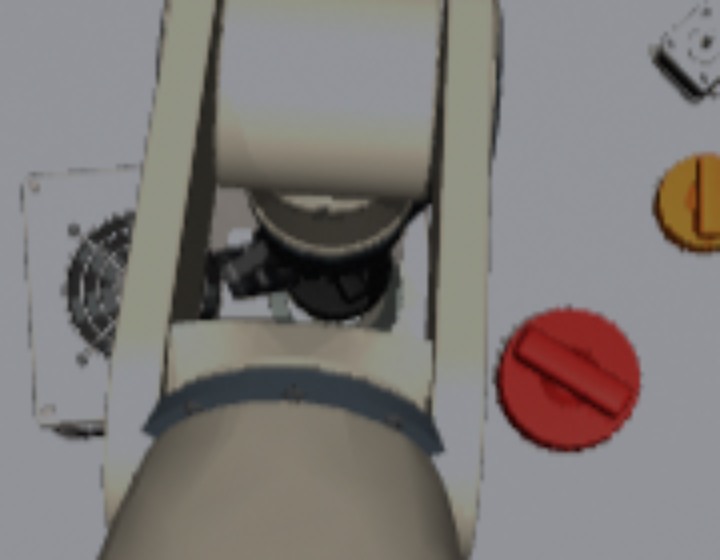

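The top view shows the cap held under the gripper at crop (340,290), over the green ring. Nothing else has moved. Lowering to just above ridge contact.

move_arm([
  [0,0,0,0.0003,-0.0003,0.012,0.01],
  [0,0,0,0.0003,-0.0003,0.03,0.01],
  [0,0,0,0.0003,-0.0003,0.045,0.01],
  [0,0,0,0.0003,-0.0003,0.052,0.01],
  [0,0,0,0.0003,-0.0003,0.054,0.01],
  [0,0,0,0.0003,-0.0003,0.055,0.01],
  [0,0,0,0.0003,-0.0003,0.055,0.01],
  [0,0,0,0.0003,-0.0003,0.055,0.01],
])

```text
clock: 6.0
eef_pos: [547.2, -34.2, 135.2]
tcp_rot: [3.141, -0.001, 0.496]
contact_force: [-0.7, -0.0, -1.2]
opening: 0.152
grasp_force: 29.5
```

move_arm([
  [0,0,0,0,0,0.001,0.01],
  [0,0,0,0,0,0.002,0.01],
  [0,0,0,0,0,0.003,0.01],
  [0,0,0,0,0,0.004,0.01],
  [0,0,0,0,0,0.004,0.01],
])

```text
clock: 6.62
eef_pos: [546.9, -34.2, 130.7]
tcp_rot: [-3.141, 0.0, 0.496]
contact_force: [-0.2, 0.1, -0.6]
opening: 0.152
grasp_force: 29.6
```

```bash
python3 - <<'E'
from h import *
from rig import *
delta(sensors.sense(),[547,-34.7,128],.4957)
E
```

```text
t 6.62 pos [546.85 -34.22 130.66] rot [-3.1415e+00  1.0000e-04  4.9580e-01] F [-0.19  0.06 -0.64] M [ 0.001 -0.038 -0.028] open 13.0 gf 29.6 q6 1.01
turn [-0.0001  0.0001  0.0001] shift [-0.1   0.5   2.66]
```

move_arm([
  [0,0,0,0,0.0003,0.001,0.01],
  [0,0,0,0,0.0003,0.001,0.01],
  [0,0,0,0,0.0003,0.002,0.01],
  [0,0,0,0,0.0003,0.002,0.01],
])

```text
clock: 7.12
eef_pos: [547.1, -34.5, 128.8]
tcp_rot: [3.142, -0.0, 0.496]
contact_force: [-0.2, 0.1, -1.0]
opening: 0.153
grasp_force: 29.6
```

move_arm([
  [0,0,0,0,0,0.0005,0.01],
  [0,0,0,0,0,0.001,0.01],
  [0,0,0,0,0,0.001,0.01],
])

```text
clock: 7.5
eef_pos: [547.2, -34.5, 128.3]
tcp_rot: [3.141, -0.0, 0.496]
contact_force: [-2.2, -0.3, 4.4]
opening: 0.155
grasp_force: 30.5
```

Contact at TCP z 128.3 puts the cap's lower edge about 6.8 mm below the rim, so it is up on the ridges. I'll open the fingers slightly to make a loose fork, so the cap can ride level and drop by its own weight, then turn it lightly anticlockwise.

move_arm([
  [0,0,0,0,0,0,0.017],
  [0,0,0,0,0,0,0.017],
  [0,0,-0.05,0,0,0,0.017],
  [0,0,-0.1,0,0,0,0.017],
  [0,0,-0.15,0,0,0,0.017],
  [0,0,-0.2,0,0,0,0.017],
  [0,0,-0.25,0,0,0,0.017],
  [0,0,-0.25,0,0,0,0.017],
])

```text
clock: 8.5
eef_pos: [547.3, -34.5, 127.9]
tcp_rot: [3.141, -0.0, 0.745]
contact_force: [0.4, 0.0, 2.0]
opening: 0.194
grasp_force: 1.9
```

```bash
python3 - <<'E'
from h import *
from rig import *
delta(sensors.sense(),[547,-34.7,128],.4957)
E
```

```text
t 8.5 pos [547.33 -34.51 127.93] rot [ 3.1412e+00 -4.0000e-04  7.4530e-01] F [0.35 0.03 1.99] M [ 0.03  -0.03  -0.051] open 16.6 gf 1.9 q6 0.76
turn [ 0.0003 -0.0004  0.2496] shift [-0.37 -0.08 -0.07]
```

move_arm([
  [0,0,-0.05,0,0,0,0.017],
  [0,0,-0.1,0,0,0,0.017],
  [0,0,-0.15,0,0,0,0.017],
  [0,0,-0.2,0,0,0,0.017],
  [0,0,-0.2,0,0,0,0.017],
])

```text
clock: 9.12
eef_pos: [547.4, -34.5, 128.0]
tcp_rot: [3.141, -0.0, 0.944]
contact_force: [0.8, -0.0, 2.2]
opening: 0.202
grasp_force: 1.6
```

```bash
python3 - <<'E'
from h import *
from rig import *
delta(sensors.sense(),[547,-34.7,128],.4957)
E
```

```text
t 9.12 pos [547.43 -34.5  128.04] rot [ 3.1409e+00 -4.0000e-04  9.4450e-01] F [ 0.85 -0.04  2.25] M [ 0.052 -0.091 -0.011] open 17.2 gf 1.6 q6 0.56
turn [ 0.0005 -0.0006  0.4488] shift [-0.41 -0.23  0.04]
```

move_arm([
  [0,0,-0.05,0,0,0,0.017],
  [0,0,-0.1,0,0,0,0.017],
  [0,0,-0.15,0,0,0,0.017],
  [0,0,-0.2,0,0,0,0.017],
  [0,0,-0.2,0,0,0,0.017],
])

```text
clock: 9.75
eef_pos: [546.8, -34.5, 127.5]
tcp_rot: [-3.141, 0.0, 1.144]
contact_force: [-0.5, 0.5, -0.3]
opening: 0.201
grasp_force: 0.0
```

```bash
python3 - <<'E'
from h import *
from rig import *
delta(sensors.sense(),[547,-34.7,128],.4957)
E
```

```text
t 9.75 pos [546.77 -34.48 127.47] rot [-3.141e+00  3.000e-04  1.144e+00] F [-0.47  0.47 -0.32] M [-0.    -0.027 -0.037] open 17.1 gf 0.0 q6 0.36
turn [-5.000e-04  5.000e-04  6.483e-01] shift [-0.11  0.3  -0.53]
```

The upward force and pad contact vanished, so the cap seems to have dropped. I'll check its height with the top camera.

```bash
python3 - <<'E'
from h import *
from rig import *
p,d=grab_frame("top");c=camera_params("top");K,T=c["camera_matrix"],c["world_from_camera"];np.savez("top3.npz",p=p,d=d,K=K,T=T)
x0,x1,y0,y1=252,300,210,255
P=pts(d,K,T,x0,x1,y0,y1);g=p[y0:y1,x0:x1].max(2);Z=P[...,2];r=np.hypot(P[...,0]-547,P[...,1]+34.7)
m=(g<110)&(r<33)&(Z>80)&(Z<200)
print(np.histogram(Z[m],np.arange(98,160,3)));k=m&(Z>110)&(Z<132);print(k.sum(),np.median(Z[k]),Z[k].mean())
cv2.imwrite("pics/t3.png",cv2.resize(p[195:265,235:315],None,fx=8,fy=8,interpolation=cv2.INTER_CUBIC)[:,:,::-1])
E
```

```text
(array([0, 0, 0, 2, 0, 1, 6, 7, 0, 2, 1, 2, 8, 8, 2, 0, 0, 0, 0, 0]), array([ 98, 101, 104, 107, 110, 113, 116, 119, 122, 125, 128, 131, 134,
       137, 140, 143, 146, 149, 152, 155, 158]))
18 119.43898881298344 121.05953808715483
```

View pics/t3.png

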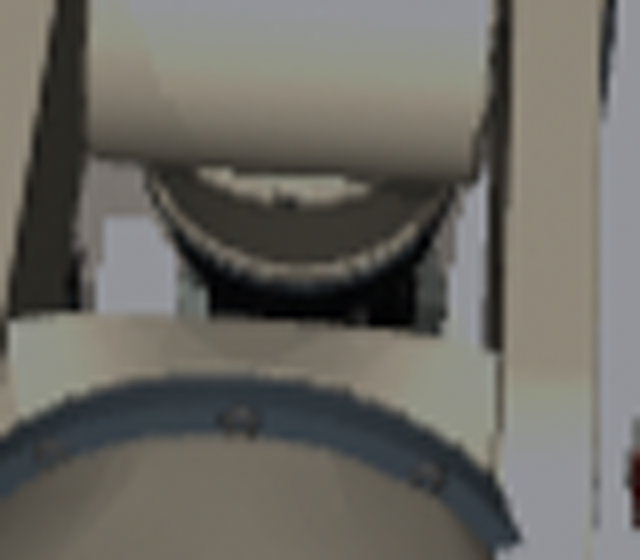

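The crop shows the cap's dark skirt at (310,295) between the wrist parts. Depth has two clusters, skirt top at about 119 and bar top at about 137. That puts the lower edge about 12.5 mm below the rim, so the cap has dropped into the starts. I'll lower 4.5 mm and grip.

move_arm([
  [0,0,0,0,0,-0.001,0.018],
  [0,0,0,0,0,0.001,0.018],
  [0,0,0,0,0,0.003,0.018],
  [0,0,0,0,0,0.0045,0.018],
  [0,0,0,0,0,0.0045,0.01],
  [0,0,0,0,0,0.0045,0.01],
  [0,0,0,0,0,0.0045,0.01],
  [0,0,0,0,0,0.0045,0.01],
], grip_force=40)

```text
clock: 10.8
eef_pos: [546.8, -34.4, 123.1]
tcp_rot: [-3.141, 0.0, 1.146]
contact_force: [-0.8, 2.0, -1.6]
opening: 0.158
grasp_force: 38.3
```

```bash
python3 - <<'E'
from h import *
from rig import *
delta(sensors.sense(),[547,-34.7,123],1.144)
E
```

```text
t 10.8 pos [546.78 -34.39 123.11] rot [-3.1409e+00  1.0000e-04  1.1456e+00] F [-0.75  2.03 -1.63] M [ 0.267  0.142 -0.45 ] open 13.5 gf 38.3 q6 0.36
turn [-0.0006  0.0001  0.0016] shift [-0.19  0.33  0.11]
```

move_arm([
  [0,0,0.06,0,0,0,0.01],
  [0,0,0.12,0,0,0,0.01],
  [0,0,0.18,0,0,0.0002,0.01],
  [0,0,0.24,0,0,0.0005,0.01],
  [0,0,0.3,0,0,0.0008,0.01],
  [0,0,0.36,0,0,0.001,0.01],
  [0,0,0.36,0,0,0.001,0.01],
])

```text
clock: 11.68
eef_pos: [547.8, -34.8, 122.7]
tcp_rot: [3.14, -0.001, 0.787]
contact_force: [1.2, -1.4, 0.6]
opening: 0.148
grasp_force: 39.0
```

```bash
python3 - <<'E'
from h import *
from rig import *
delta(sensors.sense(),[547,-34.7,123],1.144)
E
```

```text
t 11.68 pos [547.8  -34.81 122.75] rot [ 3.140e+00 -6.000e-04  7.868e-01] F [ 1.23 -1.37  0.59] M [-0.175 -0.087  0.017] open 12.6 gf 39.0 q6 0.72
turn [ 0.0016 -0.0004 -0.3572] shift [-0.49 -0.65 -0.25]
```

move_arm([
  [0,0,0.05,0,0,0.0002,0.01],
  [0,0,0.1,0,0,0.0004,0.01],
  [0,0,0.15,0,0,0.0006,0.01],
  [0,0,0.2,0,0,0.0008,0.01],
  [0,0,0.25,0,0,0.001,0.01],
  [0,0,0.3,0,0,0.0012,0.01],
  [0,0,0.3,0,0,0.0012,0.01],
])

```text
clock: 12.55
eef_pos: [547.7, -34.8, 121.6]
tcp_rot: [3.14, -0.001, 0.488]
contact_force: [0.7, -1.3, 2.1]
opening: 0.153
grasp_force: 39.5
```

```bash
python3 - <<'E'
from h import *
from rig import *
delta(sensors.sense(),[547,-34.7,123],1.144)
E
```

```text
t 12.55 pos [547.74 -34.76 121.59] rot [ 3.1405e+00 -1.0000e-03  4.8770e-01] F [ 0.72 -1.25  2.07] M [-0.302 -0.102 -0.035] open 13.0 gf 39.5 q6 1.02
turn [ 1.400e-03 -6.000e-04 -6.563e-01] shift [-0.62 -0.4  -1.41]
```

move_arm([
  [0,0,0.05,0,0,0.0003,0.01],
  [0,0,0.1,0,0,0.0006,0.01],
  [0,0,0.15,0,0,0.0009,0.01],
  [0,0,0.2,0,0,0.0012,0.01],
  [0,0,0.25,0,0,0.0014,0.01],
  [0,0,0.25,0,0,0.0014,0.01],
])

```text
clock: 13.3
eef_pos: [547.7, -34.7, 120.3]
tcp_rot: [3.141, -0.001, 0.238]
contact_force: [0.6, -1.2, 4.8]
opening: 0.149
grasp_force: 39.8
```

```bash
python3 - <<'E'
from h import *
from rig import *
delta(sensors.sense(),[547,-34.7,123],1.144)
E
```

```text
t 13.3 pos [547.66 -34.68 120.28] rot [ 3.1409e+00 -1.1000e-03  2.3770e-01] F [ 0.65 -1.18  4.79] M [-0.289  0.059  0.012] open 12.7 gf 39.8 q6 1.27
turn [ 1.100e-03 -7.000e-04 -9.063e-01] shift [-0.64 -0.13 -2.72]
```

move_arm([
  [0,0,0.04,0,0,0.0003,0.01],
  [0,0,0.08,0,0,0.0005,0.01],
  [0,0,0.12,0,0,0.0005,0.01],
  [0,0,0.12,0,0,0.0005,0.01],
])

```text
clock: 13.8
eef_pos: [547.7, -34.7, 119.9]
tcp_rot: [3.141, -0.001, 0.118]
contact_force: [0.0, -1.1, 7.1]
opening: 0.15
grasp_force: 39.9
```

```bash
python3 - <<'E'
from h import *
from rig import *
delta(sensors.sense(),[547,-34.7,123],1.144)
E
```

```text
t 13.8 pos [547.68 -34.68 119.86] rot [ 3.141e+00 -1.200e-03  1.179e-01] F [ 0.04 -1.08  7.11] M [-0.309  0.091 -0.011] open 12.8 gf 39.9 q6 1.39
turn [ 1.1000e-03 -8.0000e-04 -1.0261e+00] shift [-0.68 -0.06 -3.14]
```

move_arm([
  [0,0,0.03,0,0,0.0001,0.01],
  [0,0,0.06,0,0,0.0001,0.01],
  [0,0,0.08,0,0,0.0001,0.01],
  [0,0,0.08,0,0,0.0001,0.01],
])

```text
clock: 14.3
eef_pos: [547.7, -34.7, 119.7]
tcp_rot: [3.141, -0.001, 0.038]
contact_force: [-0.7, -2.0, 5.0]
opening: 0.148
grasp_force: 39.8
```

```bash
python3 - <<'E'
from h import *
from rig import *
delta(sensors.sense(),[547,-34.7,123],1.144)
E
```

```text
t 14.3 pos [547.66 -34.67 119.7 ] rot [ 3.1412e+00 -1.2000e-03  3.8100e-02] F [-0.67 -1.96  5.01] M [-0.279  0.105  0.04 ] open 12.7 gf 39.8 q6 1.47
turn [ 1.1000e-03 -9.0000e-04 -1.1059e+00] shift [-0.65  0.   -3.3 ]
```

move_arm([
  [0,0,0.03,0,0,0,0.01],
  [0,0,0.06,0,0,0,0.01],
  [0,0,0.06,0,0,0,0.01],
])

```text
clock: 14.68
eef_pos: [547.6, -34.7, 119.7]
tcp_rot: [3.141, -0.001, -0.022]
contact_force: [0.4, -2.6, 5.2]
opening: 0.151
grasp_force: 39.8
```

```bash
python3 - <<'E'
from h import *
from rig import *
delta(sensors.sense(),[547,-34.7,123],1.144)
E
```

```text
t 14.68 pos [547.58 -34.67 119.66] rot [ 3.1412e+00 -1.1000e-03 -2.2000e-02] F [ 0.38 -2.58  5.19] M [-0.22   0.137  0.041] open 12.9 gf 39.8 q6 1.53
turn [ 9.000e-04 -8.000e-04 -1.166e+00] shift [-0.58  0.04 -3.34]
```

move_arm([
  [0,0,0.03,0,0,0,0.01],
  [0,0,0.05,0,0,0,0.01],
  [0,0,0.05,0,0,0,0.01],
])

```text
clock: 15.05
eef_pos: [547.6, -34.6, 119.6]
tcp_rot: [3.141, -0.001, -0.072]
contact_force: [0.7, -1.3, 5.1]
opening: 0.152
grasp_force: 39.8
```

```bash
python3 - <<'E'
from h import *
from rig import *
delta(sensors.sense(),[547,-34.7,123],1.144)
E
```

```text
t 15.05 pos [547.57 -34.65 119.64] rot [ 3.1413e+00 -1.1000e-03 -7.1900e-02] F [ 0.7  -1.33  5.06] M [-0.175  0.108  0.023] open 13.0 gf 39.8 q6 1.58
turn [ 9.0000e-04 -8.0000e-04 -1.2159e+00] shift [-0.56  0.09 -3.36]
```

move_arm([
  [0,0,0.02,0,0,0,0.01],
  [0,0,0.04,0,0,0,0.01],
  [0,0,0.04,0,0,0,0.01],
])

```text
clock: 15.42
eef_pos: [547.6, -34.7, 119.7]
tcp_rot: [3.141, -0.001, -0.112]
contact_force: [-0.6, -1.7, 4.7]
opening: 0.149
grasp_force: 39.8
```

```bash
python3 - <<'E'
from h import *
from rig import *
delta(sensors.sense(),[547,-34.7,123],1.144)
E
```

```text
t 15.43 pos [547.59 -34.68 119.65] rot [ 3.1413e+00 -1.2000e-03 -1.1180e-01] F [-0.56 -1.69  4.72] M [-0.212  0.076  0.108] open 12.8 gf 39.8 q6 1.62
turn [ 1.0000e-03 -8.0000e-04 -1.2558e+00] shift [-0.58  0.09 -3.35]
```

move_arm([
  [0,0,0.02,0,0,0,0.01],
  [0,0,0.03,0,0,0,0.01],
  [0,0,0.03,0,0,0,0.01],
])

```text
clock: 15.8
eef_pos: [547.4, -34.9, 119.6]
tcp_rot: [3.141, -0.001, -0.141]
contact_force: [-0.3, -2.7, 6.3]
opening: 0.152
grasp_force: 39.8
```

```bash
python3 - <<'E'
from h import *
from rig import *
delta(sensors.sense(),[547,-34.7,123],1.144)
E
```

```text
t 15.8 pos [547.41 -34.88 119.6 ] rot [ 3.1409e+00 -8.0000e-04 -1.4130e-01] F [-0.27 -2.66  6.26] M [-0.458  0.186  0.206] open 13.0 gf 39.8 q6 1.65
turn [ 1.1000e-03 -3.0000e-04 -1.2853e+00] shift [-0.43 -0.12 -3.4 ]
```

Torque is rising at 1.285 rad, so this is the stop. I'll tighten in small steps.

move_arm([
  [0,0,0.01,0,0,0,0.01],
  [0,0,0.02,0,0,0,0.01],
  [0,0,0.02,0,0,0,0.01],
])

```text
clock: 16.18
eef_pos: [547.4, -34.9, 119.6]
tcp_rot: [3.141, -0.001, -0.161]
contact_force: [-0.8, -3.0, 5.8]
opening: 0.149
grasp_force: 39.9
```

```bash
python3 - <<'E'
from h import *
from rig import *
delta(sensors.sense(),[547,-34.7,123],1.144)
E
```

```text
t 16.18 pos [547.38 -34.95 119.61] rot [ 3.1407e+00 -8.0000e-04 -1.6070e-01] F [-0.84 -2.99  5.78] M [-0.487  0.201  0.421] open 12.8 gf 39.9 q6 1.67
turn [ 1.3000e-03 -1.0000e-04 -1.3047e+00] shift [-0.41 -0.18 -3.39]
```

move_arm([
  [0,0,0.01,0,0,0,0.01],
  [0,0,0.01,0,0,0,0.01],
])

```text
clock: 16.42
eef_pos: [547.4, -35.0, 119.6]
tcp_rot: [3.141, -0.001, -0.17]
contact_force: [-0.6, -2.1, 5.5]
opening: 0.151
grasp_force: 40.1
```

```bash
python3 - <<'E'
from h import *
from rig import *
delta(sensors.sense(),[547,-34.7,123],1.144)
E
```

```text
t 16.43 pos [547.39 -34.97 119.62] rot [ 3.1406e+00 -9.0000e-04 -1.7050e-01] F [-0.63 -2.07  5.54] M [-0.55   0.203  0.584] open 12.9 gf 40.1 q6 1.68
turn [ 1.4000e-03 -1.0000e-04 -1.3145e+00] shift [-0.43 -0.19 -3.38]
```

It's tight at about 0.58 N m, below forcing, and level. I'll release, go up and move clear so the top camera can see.

move_arm([
  [0,0,0,0,0,0,0.02],
  [0,0,0,0,0,0,0.03],
  [0,0,0,0,0,0,0.03],
  [0,0,0,0,0,-0.01,0.035],
  [0,0,0,0,0,-0.03,0.035],
  [0,0,0,0,0,-0.06,0.035],
  [0,0,0,0,0,-0.1,0.035],
  [0,0,0,0,0,-0.13,0.035],
])

```text
clock: 17.42
eef_pos: [547.4, -34.5, 251.5]
tcp_rot: [-3.141, -0.002, -0.174]
contact_force: [0.0, 0.1, -0.1]
opening: 0.411
grasp_force: 0.0
```

move_arm([
  [0,0,0,0,0.02,0,0.035],
  [0,0,0,0,0.06,0,0.035],
  [0,0,0,0,0.11,0,0.035],
  [0,0,0,0,0.16,0,0.035],
  [0,0,0,0,0.21,0,0.035],
  [0,0,0,0,0.24,0,0.035],
  [0,0,0,0,0.25,0,0.035],
  [0,0,0,0,0.25,0,0.035],
])

```text
clock: 18.42
eef_pos: [503.2, -280.9, 248.6]
tcp_rot: [-3.141, 0.001, -0.175]
contact_force: [0.1, 0.9, 0.4]
opening: 0.405
grasp_force: 0.0
```

```bash
python3 - <<'E'
from h import *
from rig import *
s=sensors.sense();print(s['eef_pos'],s['clock'])
p,d=grab_frame("top");c=camera_params("top");K,T=c["camera_matrix"],c["world_from_camera"]
x0,x1,y0,y1=252,300,208,255
P=pts(d,K,T,x0,x1,y0,y1);g=p[y0:y1,x0:x1].max(2);Z=P[...,2];r=np.hypot(P[...,0]-547,P[...,1]+34.7)
m=(g<110)&(r<36)&(Z>100)&(Z<160);print(np.histogram(Z[m],np.arange(98,160,3)))
k=m&(Z>110)&(Z<121);b=m&(Z>128)&(Z<145)
print("skirt",np.median(Z[k]),k.sum(),"bar",np.median(Z[b]),b.sum())
Q=P[b];print(Q.mean(0));w,V=np.linalg.eigh(np.cov(Q[:,:2].T));print(np.arctan2(V[1,1],V[0,1]))
A=np.c_[P[k][:,:2]-P[k][:,:2].mean(0),np.ones(k.sum())];print("tilt",np.linalg.lstsq(A,Z[k],rcond=None)[0])
cv2.imwrite("pics/t4.png",p[:,:,::-1])
E
```

```text
[ 503.20079372 -280.90005335  248.57302073] 18.425
(array([  2,   5,   6,   8,  43, 132, 138,  49,  12,   8,  14,  44,  53,
        20,   1,   0,   0,   0,   0,   0]), array([ 98, 101, 104, 107, 110, 113, 116, 119, 122, 125, 128, 131, 134,
       137, 140, 143, 146, 149, 152, 155, 158]))
skirt 116.01682800958929 355 bar 134.42190628787034 132
[547.46229693 -34.07894277 134.36269338]
2.982642539905898
tilt [-9.27517907e-03  2.31806469e-02  1.16046163e+02]
```

View pics/t4.png

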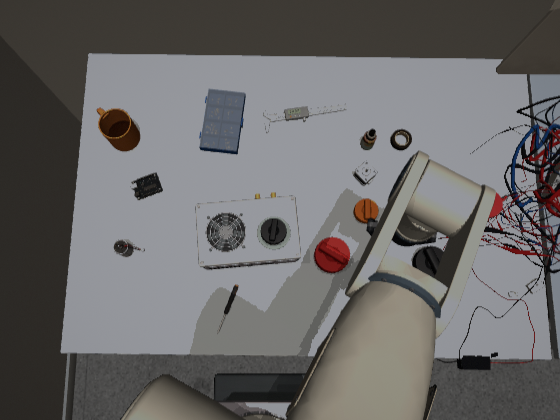

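The picture shows the cap seated on the neck at (273,231). The skirt top reads z 116.0 and the bar top 134.4, where 115.5 and 134 mean fully home. It is level within noise and everything else is in place, so I'm handing in.

```bash
python3 -c "
from rig import order
print(order.sign_off())"
```

```text
the job is handed in; nothing more can be done
None
```

I set the small black filler cap on the neck, turned it back until it dropped into the thread starts, screwed it home, tightened it to about 0.58 N m, let go and handed in after about 18 s; the last top view showed it level and nothing else moved.

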